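# Latch the test nests and present the reference ball

## Task

Get the test station ready for its reference check: first press the covers of both test nests down until they snap shut and stay shut. Then pick up the ball tray, keeping the loose steel ball in its pocket all the way, and hold the tray level and still with the ball centred over the measuring head's window, the tray's underside about 8 cm above the glass; finish while holding it there, with the gripper clear of the ball, and leave the three transformers standing among the fixtures where they are.

Things in the scene. Friction and masses are not known exactly. Their poses are not given: they have to be found in the camera images.
- nest_a: Test nest (one of two alike), aluminium base 145 x 96 mm, fixed. Origin: underside, z up. Its cover's hinge axis runs along y through (50, 0, 46) mm; from there the cover, 76 wide, 8 thick (4 either side of the axis), reaches 102 mm toward the nest's -x. Latch post at the -x end: 16 x 34 mm, centre x = -70 mm, top 56 mm high, with a sprung plunger that snaps over the cover's nose.
- nest_a_cover (a joint): Cover's hinge angle (rad): 0 shut and level, grows as the free -x edge rises, stop at 1.15. A light spring (0.15 N m/rad, rest 0.95) and friction hold it open, 0.75 to 1.05 at the start; let go unlatched it rises to about 0.4. The plunger resists from 0.11 to 0.05, then snaps and holds it at 0, a hard stop. Pressing down on the pad takes about 8 N (more nearer the hinge).
- nest_a_pad (a point): Centre of the top face of the black round press pad (diameter 26 mm, standing 4 mm proud) on this cover, 70 mm from the hinge axis; it moves with the cover and is 54 mm above the table when shut. z is the cover's outward normal, x points to the hinge.
- nest_b: Test nest (the other one), aluminium base 145 x 96 mm, fixed. Origin: underside, z up. Its cover's hinge axis runs along y through (50, 0, 46) mm; from there the cover, 76 wide, 8 thick (4 either side of the axis), reaches 102 mm toward the nest's -x. Latch post at the -x end: 16 x 34 mm, centre x = -70 mm, top 56 mm high, with a sprung plunger that snaps over the cover's nose.
- nest_b_cover (a joint): Cover's hinge angle (rad): 0 shut and level, grows as the free -x edge rises, stop at 1.15. A light spring (0.15 N m/rad, rest 0.95) and friction hold it open, 0.75 to 1.05 at the start; let go unlatched it rises to about 0.4. The plunger resists from 0.11 to 0.05, then snaps and holds it at 0, a hard stop. Pressing down on the pad takes about 8 N (more nearer the hinge).
- nest_b_pad (a point): Centre of the top face of the black round press pad (diameter 26 mm, standing 4 mm proud) on this cover, 70 mm from the hinge axis; it moves with the cover and is 54 mm above the table when shut. z is the cover's outward normal, x points to the hinge.
- tray: Loose ball tray, 180 to 290 g: aluminium plate 110 (x) x 70 (y) x 10 mm with an upright black grip, 30 (x) x 12 (y) mm, centred at x = -15 mm, top 63 mm above the underside. Origin: centre of the plate's underside, z up. At x = +34 mm is a round pocket, a 17 mm through hole, in which the ball rests.
- tray_grip (a point): Point on the middle of the tray's upright grip, 42 mm above the tray's underside; axes as the tray. The grip is pinched across its 12 mm (along y).
- tray_pocket (a point): Where the ball's centre is when it sits in its pocket: at (34, 0, 18) mm in the tray's frame; axes as the tray.
- ball_center (a point): Centre of the loose steel ball, diameter 24 mm, 56 g. It rests on the edge of the pocket, sunk about 4 mm below the plate's top; it rolls out if the tray is tipped by more than about 0.7 rad or jerked.
- gauge: Upward-looking measuring head, grey box 110 x 90 mm, 45 mm high in all, fixed to the table, with a round dark-rimmed glass window of 60 mm in the middle of its top. Origin: underside.
- gauge_window (a point): Centre of the measuring window, on top of the head, 45 mm above the table.
- coil_a: Bystander: loose black bobbin transformer with an ochre winding, 40 x 30 x 28 mm, origin under its centre.
- coil_b: Bystander: loose transformer like coil_a.
- coil_c: Bystander: loose transformer like coil_a.
- ball: The same ball as a body (its axes turn as it rolls; use point ball_center for its place).
Things that resemble listed ones, but are neither listed nor needed, are in the scene too. What is shaped like the nest_b but green is not meant.

How it is judged:
On the way, in this order (a step that is already met when the one before it is completed fails the run):
1. both nest covers are snapped shut while the tray still stands on the table (value of joint each of nest_a_cover, nest_b_cover below 0.025 rad and height (world z) of tray below 0.02 m), for 0.2 s.
2. the tray is lifted off the table with the ball in its pocket, covers still shut (value of joint each of nest_a_cover, nest_b_cover below 0.025 rad and distance between ball_center and tray_pocket below 0.008 m and height (world z) of tray above 0.04 m and contact force between the fingers and tray above 0.5 N), for 0.2 s.
At the end, for the whole second after the job is handed in: Both covers latched (under 0.025 rad); gripper holds the tray still (under 20 mm/s), level within 0.12 rad, pocket within 20 mm of the window centre seen from above, underside 50 to 110 mm above the window; ball in its pocket (within 8 mm), untouched by the robot (value of joint each of nest_a_cover, nest_b_cover below 0.025 rad and distance between ball_center and tray_pocket below 0.008 m and horizontal distance between tray_pocket and gauge_window below 0.02 m and height (world z) of tray between 0.095 and 0.155 m and angle between tray's own z axis and vertical below 0.12 rad and linear speed of tray below 0.02 m/s and contact force between the fingers and tray above 0.5 N and contact force between the arm and ball below 0.05 N); the arm keeps its last pose, push and grip.
It fails at once if the ball leaves its pocket (distance between ball_center and tray_pocket above 0.014 m).
It fails at once if a transformer standing on the table is moved by more than 30 mm (distance of any of coil_a, coil_b, coil_c from where it was at the start of the episode above 0.03 m).
It also fails if it takes over 67 s, if anything falls off the work surface, if the arm or the gripper's body presses on something with over 40 N, if the wrist force passes 120 N, or if a joint passes its speed limit or range.

## Robot

A 6-joint arm with a two-finger parallel gripper is mounted at the origin on the work surface. World frame = base frame: x ahead of the robot, y to its left, z up, the work surface at z = 0. Lengths are in m, angles in rad, forces in N, time in s.
With the tool pointing down it reaches from about 0.25 to 0.775 m from the base axis. Payload 4 kg.
Tool frame: the origin (TCP) lies at the very end of the fingers, on their centre line; the grasp point (between the pads) lies 19 mm behind it (robot.hold_point_z is the distance from the TCP to the grasp point, in m); z points along the fingers, y is the line along which they close (so a half turn about z gives the same grasp; the last joint's range is limited). The gripper opens to 94 mm and grips with 3 to 60 N. Pads are 16 mm wide; open, the fingers measure 119 mm over their backs; the gripper's body (75 mm by 177 mm) begins 78 mm behind the grasp point.
Start: joints at [1.179, 0.087, 1.371, -0, 1.684, -0.103], TCP at [0.157, 0.527, 0.206] pointing down, gripper open.
Joint ranges: [-3.1, 3.1], [-0.76, 2.03], [0.27, 2.55], [-1.08, 4.22], [0.17, 2.65], [-2.57, 2.57]. Speed limits (rad/s): [2.79, 2.79, 3.14, 3.14, 3.14, 3.14].

## Interface

Orientations are given as [roll, pitch, yaw] about the fixed x, y, z axes, in that order (R = Rz(yaw) Ry(pitch) Rx(roll)).
In Python, from bench import robot gives the robot as it stands.
- The arm moves only by the tool carry_out, never from a script. Its argument "steps" is a list of rows, each a list of 3 entries, a list of its own where there are three numbers: the shift along the tool's x, y, z in m, then the turn about the tool's z in units of 10 degrees (1.0 is 10 degrees), then the closure, from -1 (fully open) to 1 (shut). In form: [[[tx, ty, tz], roll, jaw], ...]. A call has 1 to 10 rows; each row is the pose to reach, as a shift and turn from the pose commanded when the call began, along the tool's axes at that moment; what a row does not reach only later rows make up. A row lasts 1/8 s, in which the tool goes at most 62.5 mm and 10.7 degrees, less where a joint would pass 70% of its speed; a pose out of reach is approached as far as the arm can. A call with a gripper value outside its range is refused whole. The fingers move at their own pace and stop on an object; the grip force is fixed at half the most. Time passes only in rows, so rows that repeat a pose let the fingers close. It gives the time, the measured TCP pose, the force, the opening and the grip force at its end, in the units of the state.
- robot.get_obs(): the state, without advancing time (a new reading comes with each control period).
- robot.snapshot(name): name is "scene" or "top" or "wrist"; returns a dict with "image" (480x640x3 uint8, red, green, blue), "z_map" (480x640 float32, m along the optical axis (not along the pixel's ray), 0 where there is no reading), "mtx" (3x3 intrinsics, pixels), "R" (3x3) and "t" (3): a world point X has camera coordinates R X + t. Camera axes: x right, y down, z forward; pixel columns grow to the right and rows downward; lengths in m; the calibration is good to about 2 mm. A picture is of the moment at which its call begins.
- robot.close_job(): hands the job in; it is judged then, once.
The state is a dict: "time": time; "joint_positions": joint angles; "qvel": joint speeds; "joint_torque": joint torques, N m; "tool_pos": TCP position; "ee_rot": TCP orientation; "wrist_force": force on the tool from outside, world axes, zero at the start; "wrist_torque": the same for the moment, N m; "width": finger opening in m; "finger_force": force on a finger pad.
Only numpy, scipy, OpenCV 4.12 (cv2) and the standard library are available. Lean on these libraries where they do the work, as an engineer would, in place of code of your own. Each camera call takes 0.05 s, during which the arm holds its last target. There are 200 camera calls.

## Working session

There is one attempt and no reset: what is moved stays moved. The work goes in short steps, Python scripts to look and compute and a tool call to move; the robot and the scene stay as the last step left them, time stands still between calls to the robot, and variables do not carry over. Pictures are saved under pics/ and viewed, at most 10 in all, crops included, and the job is handed in when it is done.

Besides the shell and the picture viewer there is one more tool, called after "Emit:" as name(argument=value, ...) on one line, values as JSON. carry_out: Moves the arm, as the interface text tells. Its arguments: {"type":"object","properties":{"steps":{"type":"array","items":{"type":"array"}}},"required":["steps"]}

```bash
mkdir -p pics; cat > h.py <<'E'
import numpy as np, cv2
from bench import robot
def snap(n):
    s=robot.snapshot(n); np.savez(''+n+'.npz',**s); return s
def cloud(s):
    z=s['z_map'];K=s['mtx'];v,u=np.mgrid[:z.shape[0],:z.shape[1]]
    c=np.stack([(u-K[0,2])*z/K[0,0],(v-K[1,2])*z/K[1,1],z],-1)
    w=(c-s['t'])@s['R']; w[z==0]=np.nan; return w
def proj(s,X):
    c=np.asarray(X)@s['R'].T+s['t']; p=c@s['mtx'].T; return p[...,:2]/p[...,2:]
E
python3 - <<'E'
from h import *
for n in ('top','scene'):
    s=snap(n); cv2.imwrite(f'pics/{n}1.png',s['image'][...,::-1]); print(n,-s['R'].T@s['t'])
print(robot.get_obs())
E
```

```text
top [ 0.24542341 -0.00579144  1.26184678]
scene [0.81649601 0.30406892 0.85382862]
{'time': 0.1, 'joint_positions': array([ 1.17887067e+00,  8.79107770e-02,  1.37208318e+00, -2.04218036e-05,
        1.68359752e+00, -1.03082757e-01]), 'qvel': array([ 0.00082586, -0.0024143 , -0.00244847, -0.00060785, -0.00070868,
       -0.00010649]), 'joint_torque': array([ 2.72000594e-03, -3.41254735e+01, -3.03301263e+01,  7.19708833e-02,
        3.04988155e-02, -1.13277445e-04]), 'tool_pos': array([0.15647869, 0.52676194, 0.20441511]), 'ee_rot': array([-3.13960234e+00, -1.85491551e-04,  2.85274729e+00]), 'wrist_force': array([ 0.82981786, -0.82788067,  0.75643361]), 'wrist_torque': array([ 0.00177106, -0.02931518, -0.01368368]), 'finger_force': 0.0, 'width': 0.09365839680069575}
```

View pics/top1.png

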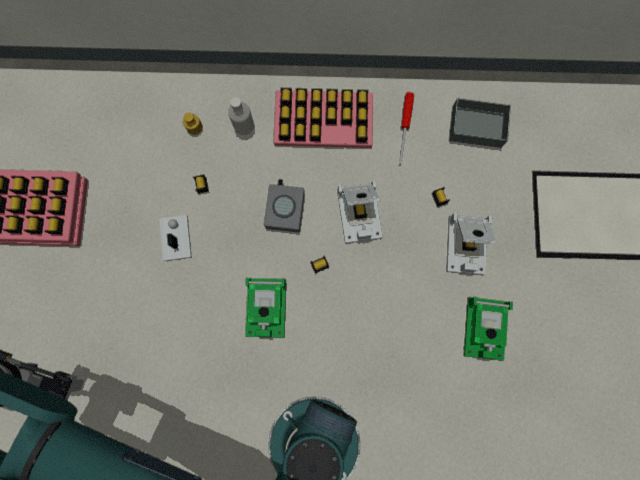

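View pics/scene1.png

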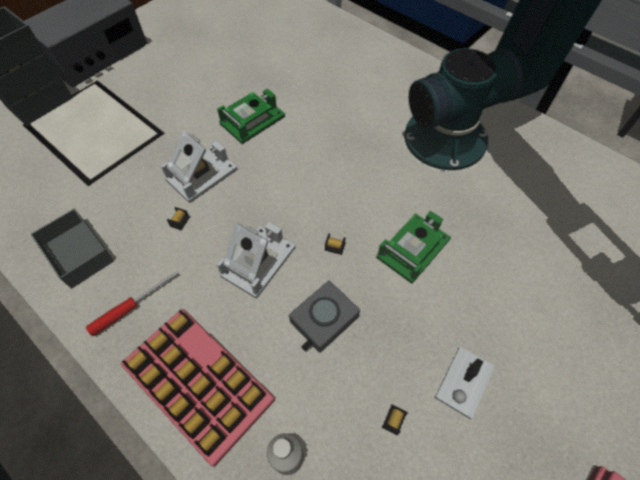

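The nests are the silver ones at top-view (360,212) and (470,243). The lookalikes are the green ones at (266,307) and (488,328), which I reject by colour. The tray is at (175,238), with the ball toward (173,224) and the grip at (173,242). The gauge is at (285,207), and the loose coils are at (201,184), (320,265) and (441,197).

```bash
python3 - <<'E'
from h import *
s=dict(np.load('top.npz')); w=cloud(s); im=s['image']
tiles=[]
for n,(u0,v0,u1,v1) in dict(A=(330,172,392,250),B=(438,205,502,282),tray=(152,208,200,268),gauge=(258,176,312,240)).items():
    p=w[v0:v1,u0:u1]; z=p[...,2]; c=im[v0:v1,u0:u1].astype(int)
    print(n,'zmax',np.nanmax(z),'table',np.nanmedian(z[:4]))
    for lo,hi in ((0.005,.2),(.025,.2),(0.04,.052),(.052,.064),(.05,.2)):
        m=(z>lo)&(z<hi)
        if m.sum()<8: continue
        q=p[m][:,:2].astype(np.float32); r=cv2.minAreaRect(q*1000)
        print(lo,hi,m.sum(),'mean',q.mean(0).round(4),'rect',np.round(r[0],1),np.round(r[1],1),round(r[2],1))
    dk=(c.max(-1)<60)&(z>.008); 
    print('dark',dk.sum(),p[dk].mean(0).round(4) if dk.any() else '')
    t=cv2.resize(im[v0:v1,u0:u1],(400,300) if 0 else None,fx=3.7,fy=3.7,interpolation=cv2.INTER_CUBIC)[:290,:240]
    tiles.append(cv2.copyMakeBorder(t,0,290-t.shape[0],0,240-t.shape[1],cv2.BORDER_CONSTANT))
s2=dict(np.load('scene.npz'));i2=s2['image']
a=cv2.resize(i2[120:300,150:310],None,fx=1.6,fy=1.6); b=cv2.resize(i2[340:430,420:510],None,fx=3,fy=3)
rows=np.vstack([np.hstack(tiles[:2]),np.hstack(tiles[2:])])
r=np.vstack([cv2.copyMakeBorder(x,0,290-x.shape[0],0,300-x.shape[1],cv2.BORDER_CONSTANT) for x in (a,b)])
cv2.imwrite('pics/crop1.png',np.hstack([rows,r])[...,::-1])
E
```

```text
A zmax 0.1306590841442258 table 0.00037786473716493304
0.005 0.2 2245 mean [ 0.5596 -0.0979] rect [ 573.7 -102.6] [202.9 158.7] 0.1
0.025 0.2 930 mean [ 0.575  -0.0967] rect [ 564.6 -100.3] [140.2  93.9] 10.4
0.04 0.052 140 mean [ 0.5702 -0.0986] rect [ 564.5 -100.6] [138.7  93.7] 10.7
0.052 0.064 220 mean [ 0.5668 -0.0985] rect [ 564.6 -100.5] [140.2  93.6] 10.4
0.05 0.2 726 mean [ 0.5786 -0.0966] rect [ 564.6 -100.5] [140.2  93.6] 10.4
dark 133 [ 0.5646 -0.0982  0.0503]
B zmax 0.1213787859545899 table 0.0004467634007907986
0.005 0.2 2458 mean [ 0.486  -0.3668] rect [ 495.9 -384. ] [197.1 162. ] 1.3
0.025 0.2 1136 mean [ 0.5003 -0.3711] rect [ 489.6 -372.8] [ 94.7 140.1] 86.9
0.04 0.052 142 mean [ 0.5001 -0.37  ] rect [ 489.3 -373.5] [ 94.7 139.8] 87.6
0.052 0.064 276 mean [ 0.4998 -0.3721] rect [ 489.8 -373. ] [ 92.6 139.6] 86.8
0.05 0.2 954 mean [ 0.5024 -0.3722] rect [ 489.6 -372.6] [ 94.3 140. ] 86.8
dark 137 [ 0.4879 -0.3684  0.0571]
tray zmax 0.06865124533605121 table -8.195495629272066e-05
0.005 0.2 1240 mean [0.487  0.3662] rect [491.6 364.1] [154.5 116.1] 7.8
0.025 0.2 168 mean [0.4857 0.3659] rect [493.7 369.8] [71.6 20.3] 6.2
0.04 0.052 16 mean [0.4698 0.3609] rect [472.5 360.5] [10.1 28.8] 82.0
0.052 0.064 51 mean [0.4723 0.3645] rect [474.  365.8] [30.3 12.8] 9.5
0.05 0.2 80 mean [0.4728 0.3643] rect [474.1 365.7] [30.2 12.9] 8.7
dark 111 [0.4705 0.3619 0.048 ]
gauge zmax 0.05192557990302464 table 0.00039134761468190445
0.005 0.2 1715 mean [0.5668 0.0919] rect [575.5  95.9] [167.6 128.1] 1.8
0.025 0.2 1569 mean [0.5673 0.0919] rect [577.5  91.4] [ 90.3 128.4] 84.9
0.04 0.052 1161 mean [0.5678 0.0917] rect [568.8  91.9] [ 88.7 109.3] 84.7
0.05 0.2 19 mean [0.5702 0.0958] rect [568.8  92.2] [49.4 38.9] 14.9
dark 149 [0.5409 0.085  0.0266]
```

View pics/crop1.png

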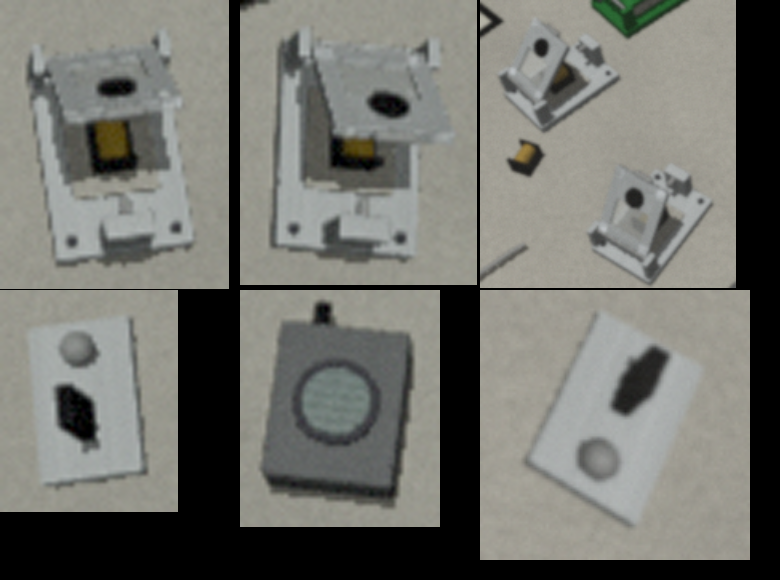

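The crops confirm two silver nests with raised covers and black pads, latch posts on the robot side. The tray's ball lies on the far side of its grip, and the gauge window is round and clear. Next: pad positions, cover angles, tray yaw and window centre.

```bash
python3 - <<'E'
from h import *
for cam in ('top','scene'):
  s=dict(np.load(cam+'.npz')); w=cloud(s); c=s['image'].astype(int); mx=c.max(-1); z=w[...,2]; x=w[...,0];y=w[...,1]
  print(cam)
  for n,o,yaw in (('A',(.5725,-.099),10.4),('B',(.4976,-.3731),-3.2)):
    a=np.radians(yaw); dx=x-o[0];dy=y-o[1]
    nx=dx*np.cos(a)+dy*np.sin(a); ny=-dx*np.sin(a)+dy*np.cos(a)
    box=(abs(nx)<.09)&(abs(ny)<.07)
    m=box&(mx<55)&(z>.07)
    print(n,'pad world',np.median(w[m],0).round(4),m.sum(),'nest',np.median(nx[m]).round(4),np.median(ny[m]).round(4))
    m=box&(z>.075)&(ny>-.03)&(ny<.03)&(mx>90); 
    k=np.polyfit(nx[m],z[m],1); print(' cover angle',-np.arctan(k[0]),m.sum())
    m=box&(nx<-.05)&(z>.05)&(z<.06); print(' post nest',nx[m].min(),nx[m].max(),ny[m].min(),ny[m].max(),m.sum())
    m=box&(nx>.04)&(z<.07)&(z>.03); print(' hingeside',np.percentile(nx[m],[2,98]),np.percentile(ny[m],[2,98]))
  box=(abs(x-.487)<.075)&(abs(y-.364)<.06)
  m=box&(z>.006)&(z<.014); r=cv2.minAreaRect(w[m][:,:2].astype(np.float32)*1000); print('plate',r,m.sum())
  m=box&(z>.056)&(mx<70); print('grip',cv2.minAreaRect(w[m][:,:2].astype(np.float32)*1000),np.median(z[m]),m.sum())
  m=box&(z>.016)&(z<.034)&(mx>80); print('ball',w[m].mean(0),z[m].max(),m.sum())
  m=(np.hypot(x-.569,y-.092)<.045)&(z>.04)&(c[...,1]-c[...,0]>12); print('win',w[m].mean(0),m.sum(), cv2.minEnclosingCircle(w[m][:,:2].astype(np.float32)*1000) if m.any() else'')
E
```

```text
top
A pad world [ 0.5818 -0.096   0.1132] 32 nest 0.0089 0.0014
 cover angle 0.8633977141138109 270
 post nest -0.07815406270504978 -0.05003395713417808 -0.015483979133199677 0.01873859901713766 105
 hingeside [0.04066302 0.06142601] [-0.04613048  0.04671735]
B pad world [ 0.4997 -0.3729  0.1031] 48 nest 0.0021 0.0001
 cover angle 0.7316652288699872 346
 post nest -0.07801153385361541 -0.05209939071038524 -0.017519865948591902 0.01771902373835051 105
 hingeside [0.04016155 0.06169016] [-0.04628386  0.04699666]
plate ((487.30780029296875, 364.7132873535156), (114.13240051269531, 145.4973602294922), 87.84866333007812) 905
grip ((472.54656982421875, 364.4187927246094), (26.279495239257812, 11.097984313964844), 12.434547424316406) 0.06260438177861902 54
ball [0.51260145 0.36954547 0.02499809] 0.033737825239401935 85
win [0.57236612 0.09191513 0.04591746] 95 ((570.3841552734375, 92.322509765625), 21.57621955871582)
scene
A pad world [ 0.5864 -0.0952  0.1075] 79 nest 0.0142 0.0012
 cover angle 0.9039851324441504 743
 post nest -0.07541765679709111 -0.05005392658114311 -0.016584313345726874 0.016959448248931967 130
 hingeside [0.04035941 0.06450144] [-0.04641502  0.04556686]
B pad world [ 0.5042 -0.371   0.1012] 57 nest 0.0062 0.0024
 cover angle 0.7605758140522203 473
 post nest -0.07561609079231926 -0.05019740875581259 -0.0170191113663531 0.0178319822918731 102
 hingeside [0.04047623 0.06442922] [-0.04640801  0.04617403]
plate ((484.45489501953125, 369.9462585449219), (122.5858154296875, 77.46607208251953), 9.708986282348633) 1953
grip ((475.9698791503906, 364.6676025390625), (29.0770320892334, 11.50971794128418), 8.568682670593262) 0.06302846721563718 115
ball [0.52307169 0.3717855  0.02597693] 0.033304313932043396 159
win [0.57166543 0.09086776 0.0448282 ] 6 ((570.4096069335938, 93.82689666748047), 18.9962100982666)
```

Emit:
carry_out(steps=[[[-0.05,-0.04,0],-1,1],[[-0.1,-0.08,0],-1.65,1],[[-0.15,-0.12,0],-1.65,1],[[-0.2,-0.16,0],-1.65,1],[[-0.25,-0.2,0],-1.65,1],[[-0.3,-0.24,0],-1.65,1],[[-0.35,-0.28,0],-1.65,1],[[-0.4,-0.32,0],-1.65,1],[[-0.44,-0.355,0],-1.65,1],[[-0.44,-0.355,0],-1.65,1]])

```text
time: 1.35
tool_pos: [0.4783, 0.0583, 0.2043]
ee_rot: [-3.141, -0.002, 3.134]
wrist_force: [-0.7, 0.1, 0.1]
width: 0.0003
finger_force: 0.0
```

Emit:
carry_out(steps=[[[-0.04,-0.05,0],0,1],[[-0.08,-0.1,0],0,1],[[-0.11,-0.154,0.0],0,1],[[-0.11,-0.154,0.03],0,1],[[-0.11,-0.154,0.06],0,1],[[-0.11,-0.154,0.06],0,1]])

```text
time: 2.1
tool_pos: [0.585, -0.0907, 0.1419]
ee_rot: [3.139, -0.007, -3.141]
wrist_force: [0.1, -0.8, 0.3]
width: 0.0006
finger_force: 0.0
```

```bash
python3 - <<'E'
from h import *
s=snap('scene'); cv2.imwrite('pics/s2.png',cv2.resize(s['image'][90:330,120:440],None,fx=2,fy=2)[...,::-1]);o=robot.get_obs();print(o['tool_pos'],o['ee_rot'])
E
```

```text
[ 0.58623106 -0.09102244  0.14429132] [ 3.14031437 -0.00321661 -3.14111944]
```

View pics/s2.png

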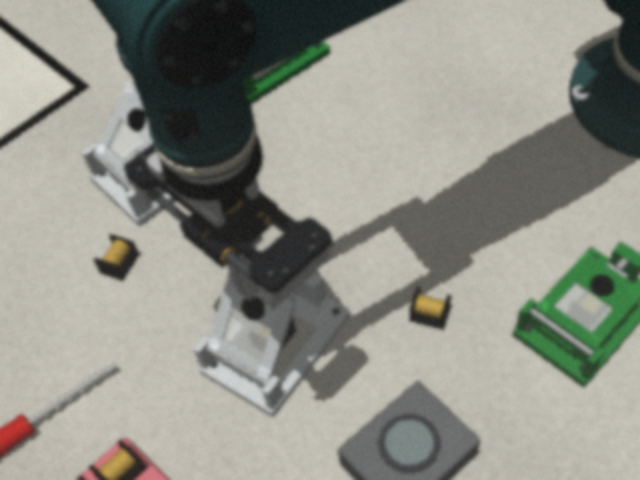

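```bash
python3 - <<'E'
from h import *
s=dict(np.load('scene.npz'))
for X in ([.586,-.091,.144],[.586,-.091,.24],[.586,-.096,.11]): print((proj(s,X)-[120,90])*2)
E
```

```text
[250.19784071 289.49706212]
[233.39693742 229.4494269 ]
[251.78821601 305.01462869]
```

Emit:
carry_out(steps=[[[0,-0.005,0.02],0,1],[[0,-0.005,0.036],0,1],[[0.011,-0.007,0.047],0,1],[[0.02,-0.009,0.058],0,1],[[0.027,-0.01,0.07],0,1],[[0.031,-0.011,0.08],0,1],[[0.032,-0.011,0.084],0,1],[[0.032,-0.011,0.084],0,1]])

```text
time: 3.15
tool_pos: [0.555, -0.1035, 0.0619]
ee_rot: [-3.142, -0.0, 3.141]
wrist_force: [0.0, 0.6, 3.5]
width: 0.0009
finger_force: 1.5
```

Contact at 3.5 N with the tip near the pad. Pressing through the snap.

Emit:
carry_out(steps=[[[0.001,0,0.003],0,1],[[0.001,0,0.006],0,1],[[0.001,0,0.009],0,1],[[0.001,0,0.01],0,1],[[0.001,0,0.01],0,1]])

```text
time: 3.78
tool_pos: [0.554, -0.1038, 0.054]
ee_rot: [-3.141, -0.0, 3.141]
wrist_force: [-5.4, 0.4, 13.1]
width: 0.0003
finger_force: 6.4
```

Emit:
carry_out(steps=[[[0,0,0.002],0,1],[[0,0,0.002],0,1],[[0,0,-0.03],0,1],[[0,0,-0.08],0,1],[[0,0,-0.12],0,1],[[0.02,-0.06,-0.12],0,1],[[0.03,-0.12,-0.12],0,1],[[0.04,-0.18,-0.12],0,1],[[0.05,-0.23,-0.12],0,1],[[0.05,-0.27,-0.12],0,1]])

```text
time: 5.03
tool_pos: [0.5025, -0.3756, 0.1705]
ee_rot: [3.141, -0.002, 3.139]
wrist_force: [-1.1, 0.0, 0.5]
width: 0.0005
finger_force: 0.0
```

```bash
cat > cov.py <<'E'
from h import *
for cam in ('scene','top'):
  s=snap(cam); w=cloud(s); mx=s['image'].max(-1); z=w[...,2]
  for n,o,yaw in (('A',(.574,-.0985),10.4),('B',(.499,-.373),-3.2)):
    a=np.radians(yaw); dx=w[...,0]-o[0];dy=w[...,1]-o[1]
    nx=dx*np.cos(a)+dy*np.sin(a); ny=-dx*np.sin(a)+dy*np.cos(a)
    m=(abs(nx+.02)<.009)&(abs(ny)<.009); print(cam,n,'z at shut pad',np.nanpercentile(z[m],[10,50,90]).round(4))
    m=(abs(nx)<.09)&(abs(ny)<.03)&(z>.075)&(mx>90)&(z<.14);print('  high pts',m.sum())
o=robot.get_obs();print(o['tool_pos'],o['ee_rot'],o['wrist_force'])
E
python3 cov.py
```

```text
scene A z at shut pad [0.0528 0.0545 0.0565]
  high pts 0
scene B z at shut pad [0.0286 0.1126 0.3361]
  high pts 335
top A z at shut pad [0.0518 0.0544 0.0568]
  high pts 0
top B z at shut pad [0.2938 0.5444 0.5559]
  high pts 7
[ 0.5023625  -0.37728971  0.169499  ] [ 3.14158080e+00 -2.55579232e-03  3.13567924e+00] [-0.60341746  0.96069933 -0.49816955]
```

A is shut: its pad top reads 54.5 mm. Now B.

Emit:
carry_out(steps=[[[-0.003,0.003,0.04],0,1],[[-0.003,0.003,0.062],0,1],[[0.007,0.003,0.078],0,1],[[0.015,0.003,0.089],0,1],[[0.02,0.004,0.098],0,1],[[0.022,0.004,0.105],0,1],[[0.023,0.004,0.11],0,1],[[0.024,0.004,0.113],0,1],[[0.024,0.004,0.116],0,1],[[0.024,0.004,0.117],0,1]])

```text
time: 6.38
tool_pos: [0.4801, -0.3692, 0.056]
ee_rot: [-3.141, 0.0, 3.141]
wrist_force: [-0.8, 1.6, 3.9]
width: 0.0003
finger_force: 2.5
```

Emit:
carry_out(steps=[[[0,0,0.003],0,1],[[0,0,0.005],0,1],[[0,0,0.005],0,1],[[0,0,0.005],0,1]])

```text
time: 6.88
tool_pos: [0.4801, -0.3696, 0.054]
ee_rot: [-3.14, 0.001, 3.141]
wrist_force: [-7.0, 5.7, 18.7]
width: 0.0003
finger_force: 9.2
```

Emit:
carry_out(steps=[[[0,0,-0.03],0,1],[[0,0,-0.08],0,1],[[0,0,-0.13],0,1],[[0,0.05,-0.15],0,0],[[0,0.1,-0.15],0,0],[[0,0.15,-0.15],0,0],[[0,0.2,-0.15],0,0],[[0,0.25,-0.15],0,0],[[0,0.3,-0.15],0,0],[[0,0.35,-0.15],0,0]])

```text
time: 8.12
tool_pos: [0.4802, -0.0183, 0.1989]
ee_rot: [-3.141, 0.0, 3.14]
wrist_force: [0.0, 0.2, -0.4]
width: 0.0469
finger_force: 0.0
```

```bash
python3 cov.py
```

```text
scene A z at shut pad [0.0523 0.0548 0.0568]
  high pts 0
scene B z at shut pad [0.052  0.0546 0.0567]
  high pts 0
top A z at shut pad nan
  high pts 0
top B z at shut pad [0.0508 0.0537 0.056 ]
  high pts 0
[ 0.48007673 -0.01576484  0.1990453 ] [ 3.14043009e+00  6.00435328e-05 -3.13656609e+00] [ 0.83763233 -0.51980669 -0.00312884]
  return np.nanmean(a, axis, out=out, keepdims=keepdims)
```

Emit:
carry_out(steps=[[[0,0.05,0],-0.85,0],[[0,0.1,0],-0.85,0],[[0,0.15,0],-0.85,0],[[0,0.2,0],-0.85,0],[[0.0,0.25,0],-0.85,0],[[0.005,0.3,0],-0.85,0],[[0.005,0.34,0.02],-0.85,0],[[0.005,0.37,0.03],-0.85,0],[[0.005,0.382,0.04],-0.85,0],[[0.005,0.382,0.04],-0.85,0]])

```text
time: 9.48
tool_pos: [0.4755, 0.3618, 0.1578]
ee_rot: [-3.14, -0.002, -2.994]
wrist_force: [-0.8, 0.1, -0.4]
width: 0.0467
finger_force: 0.0
```

```bash
python3 - <<'E'
from h import *
s=snap('wrist'); w=cloud(s); c=s['image'].astype(int); mx=c.max(-1); z=w[...,2]
box=(abs(w[...,0]-.487)<.08)&(abs(w[...,1]-.366)<.08)
f=lambda m:cv2.minAreaRect(w[m][:,:2].astype(np.float32)*1000)
m=box&(z>.055)&(z<.068)&(mx<80); print('grip',f(m),np.median(z[m]),m.sum())
m=box&(z>.006)&(z<.013)&(mx>90); print('plate',f(m),m.sum())
m=box&(z>.016)&(z<.036)&(mx>60)&(w[...,0]>.505); print('ball',np.median(w[m],0),f(m),z[m].max(),m.sum())
o=robot.get_obs();print(o['tool_pos'],o['ee_rot'])
cv2.imwrite('pics/w1.png',s['image'][...,::-1])
E
```

```text
grip ((474.1283874511719, 365.8948059082031), (29.276897430419922, 10.327183723449707), 8.627704620361328) 0.06191696309538401 449
plate ((489.9231262207031, 369.0221862792969), (110.11540222167969, 70.11853790283203), 9.705248832702637) 5913
ball [0.51994849 0.37412302 0.02567469] ((521.9934692382812, 374.5184020996094), (23.220989227294922, 22.13954734802246), 78.2991714477539) 0.030530864844047607 431
[0.47592659 0.36147328 0.15885657] [-3.14022774e+00 -8.37053555e-04 -2.99483549e+00]
```

View pics/w1.png

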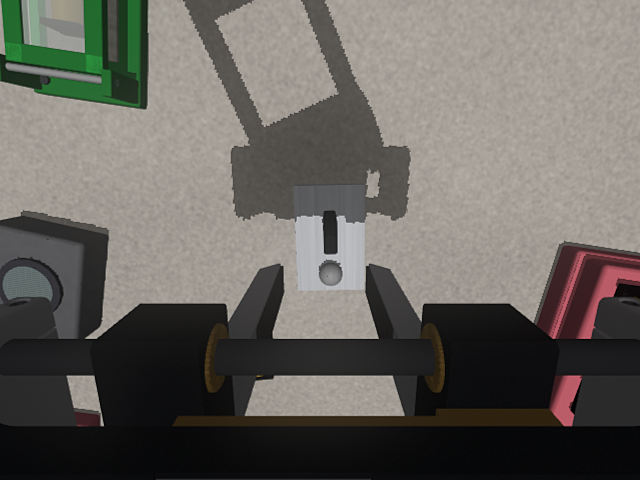

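Wrist view: the grip is at (330,232) and the ball sits in its pocket at (330,272). The plate measures 110x70 mm at yaw 9.7°, as it should.

Emit:
carry_out(steps=[[[0,0.0045,0.03],-0.1,0],[[0,0.0045,0.07],-0.1,0],[[0,0.0045,0.1],-0.1,0],[[0,0.0045,0.12],-0.1,0],[[0,0.0045,0.13],-0.1,0],[[0,0.0045,0.135],-0.1,0],[[0,0.0045,0.135],-0.1,0],[[0,0.0045,0.135],-0.1,0.3],[[0,0.0045,0.135],-0.1,0.5],[[0,0.0045,0.135],-0.1,0.6]])

```text
time: 10.78
tool_pos: [0.4751, 0.3673, 0.0249]
ee_rot: [3.141, 0.001, -2.976]
wrist_force: [-0.5, -0.7, -0.4]
width: 0.021
finger_force: 0.0
```

Emit:
carry_out(steps=[[[0,0,0],0,0.7],[[0,0,0],0,0.75],[[0,0,0],0,0.8],[[0,0,0],0,1],[[0,0,0],0,1],[[0,0,0],0,1],[[0,0,0],0,1]])

```text
time: 11.65
tool_pos: [0.4749, 0.3668, 0.0245]
ee_rot: [-3.141, -0.0, -2.977]
wrist_force: [0.8, -2.3, 1.9]
width: 0.0119
finger_force: 30.0
```

Gripped (11.9 mm, 30 N). Gentle lift.

Emit:
carry_out(steps=[[[0,0,-0.001],0,1],[[0,0,-0.004],0,1],[[0,0,-0.01],0,1],[[0,0,-0.018],0,1],[[0,0,-0.027],0,1],[[0,0,-0.036],0,1],[[0,0,-0.045],0,1],[[0,0,-0.054],0,1],[[0,0,-0.063],0,1],[[0,0,-0.072],0,1]])

```text
time: 12.9
tool_pos: [0.4749, 0.3671, 0.0971]
ee_rot: [3.142, 0.0, -2.977]
wrist_force: [0.1, -0.8, -3.1]
width: 0.0116
finger_force: 30.0
```

Emit:
carry_out(steps=[[[0,0,-0.009],0,1],[[0,0,-0.018],0,1],[[0,0,-0.027],0,1],[[0,0,-0.036],0,1],[[0,0,-0.043],0,1],[[0,0,-0.048],0,1],[[0,0,-0.051],0,1],[[0,0,-0.052],0,1],[[0,0,-0.052],0,1],[[0,0,-0.052],0,1]])

```text
time: 14.15
tool_pos: [0.4748, 0.367, 0.1482]
ee_rot: [-3.141, -0.001, -2.977]
wrist_force: [0.6, 0.1, -2.6]
width: 0.012
finger_force: 30.0
```

```bash
cat > tr.py <<'E'
from h import *
o=robot.get_obs(); p=o['tool_pos']; a=o['ee_rot'][2]+np.pi; tx=np.array([np.cos(a),np.sin(a)])
s=snap('wrist'); w=cloud(s); c=s['image'].astype(int); mx=c.max(-1); z=w[...,2]
u=p[2]-.0245   # underside height if no slip
d=w[...,:2]-p[:2]; lx=d@tx; ly=d@np.array([-tx[1],tx[0]])
m=(abs(lx-.015)<.065)&(abs(ly)<.045)&(abs(z-u-.01)<.008)&(mx>90)
P=w[m]; A=np.c_[lx[m],ly[m],np.ones(m.sum())]; k=np.linalg.lstsq(A,P[:,2],rcond=None)[0]
r=cv2.minAreaRect(P[:,:2].astype(np.float32)*1000); print('plate',np.round(r[0],1),np.round(r[1],1),r[2],'slope',k,'u',u)
b=(abs(lx-.049)<.02)&(abs(ly)<.02)&(z>u+.015)&(z<u+.04); q=cv2.minAreaRect(w[b][:,:2].astype(np.float32)*1000)
print('ball',np.round(q[0],1),np.round(q[1],1),'top',w[b][:,2].max()-u,'expected pocket',(np.array(r[0])+34*tx).round(1))
print(p,o['ee_rot'],o['width'],o['wrist_force'])
E
python3 tr.py
```

```text
plate [466.1 365.1] [63.1 70.5] 9.472790718078613 slope [-7.84035328e-04 -2.82226827e-05  1.32670744e-01] u 0.12365859876922444
ball [513.2 373. ] [ 3.9 16.7] top 0.023948647176085774 expected pocket [499.6 370.7]
[0.47476252 0.36698585 0.1481586 ] [-3.14141765e+00 -5.25686264e-04 -2.97661880e+00] 0.011974506599798141 [ 0.55974785  0.05755999 -2.57397932]
```

Emit:
carry_out(steps=[[[0,-0.002,0],0,1],[[0,-0.007,0],0,1],[[0,-0.015,0],0,1],[[0,-0.026,0],0,1],[[0,-0.04,0],0,1],[[0,-0.055,0],0,1],[[0,-0.07,0],0,1],[[0,-0.085,0],0,1],[[0,-0.1,0],0,1],[[0,-0.115,0],0,1]])

```text
time: 15.45
tool_pos: [0.494, 0.2526, 0.1485]
ee_rot: [3.142, 0.0, -2.977]
wrist_force: [0.2, -0.3, -3.2]
width: 0.0113
finger_force: 30.0
```

Emit:
carry_out(steps=[[[0,-0.015,0],0,1],[[0,-0.03,0],0,1],[[0,-0.045,0],0,1],[[0,-0.06,0],0,1],[[0,-0.075,0],0,1],[[0,-0.09,0],0,1],[[0,-0.105,0],0,1],[[0,-0.118,0],0,1],[[0,-0.129,0],0,1],[[0,-0.139,0],0,1]])

```text
time: 16.7
tool_pos: [0.5167, 0.1159, 0.1485]
ee_rot: [3.141, 0.0, -2.977]
wrist_force: [0.2, 0.5, -3.1]
width: 0.0116
finger_force: 30.0
```

Emit:
carry_out(steps=[[[0,-0.009,0],0,1],[[0,-0.017,0],0,1],[[0,-0.023,0],0,1],[[0,-0.028,0],0,1],[[0,-0.031,0],0,1],[[0,-0.033,0],0,1],[[0,-0.033,0],0,1],[[0,-0.033,0],0,1],[[0,-0.033,0],0,1],[[0,-0.033,0],0,1]])

```text
time: 17.95
tool_pos: [0.522, 0.0841, 0.1485]
ee_rot: [3.142, 0.0, -2.976]
wrist_force: [0.3, 0.3, -3.0]
width: 0.0116
finger_force: 30.0
```

```bash
python3 - <<'E'
from h import *
o=robot.get_obs(); p=o['tool_pos'];print(p,o['ee_rot'],o['width'])
a=o['ee_rot'][2]+np.pi; pk=p[:2]+.049*np.array([np.cos(a),np.sin(a)]); print('pocket est',pk)
s=snap('scene'); w=cloud(s); z=w[...,2]; d=np.hypot(w[...,0]-pk[0],w[...,1]-pk[1])
m=(d<.02)&(z>.137)&(z<.165); print('ball',w[m].mean(0),w[m].max(0),w[m].min(0),m.sum())
pr=proj(s,[pk[0],pk[1],.14]).astype(int); x,y=pr; print(pr)
cv2.imwrite('pics/s3.png',cv2.resize(s['image'][max(y-90,0):y+110,max(x-120,0):x+120],None,fx=2.5,fy=2.5)[...,::-1])
E
python3 cov.py 2>/dev/null
```

```text
[0.52202476 0.08409012 0.14846238] [ 3.14150004e+00  1.79524950e-05 -2.97642930e+00] 0.011567575589984579
pocket est [0.57035795 0.09214638]
ball [0.57276738 0.09263617 0.14980112] [0.58335876 0.10725885 0.15601059] [0.56009358 0.07489254 0.13705456] 152
[324 290]
scene A z at shut pad [0.0531 0.0544 0.0566]
  high pts 0
scene B z at shut pad [0.0529 0.0546 0.0561]
  high pts 0
top A z at shut pad [0.052  0.0548 0.0573]
  high pts 0
top B z at shut pad [0.0518 0.054  0.0574]
  high pts 0
[0.52205369 0.08399889 0.14847632] [ 3.14151770e+00  4.41562248e-05 -2.97656728e+00] [ 0.83598778  0.66118232 -3.7676995 ]
```

View pics/s3.png

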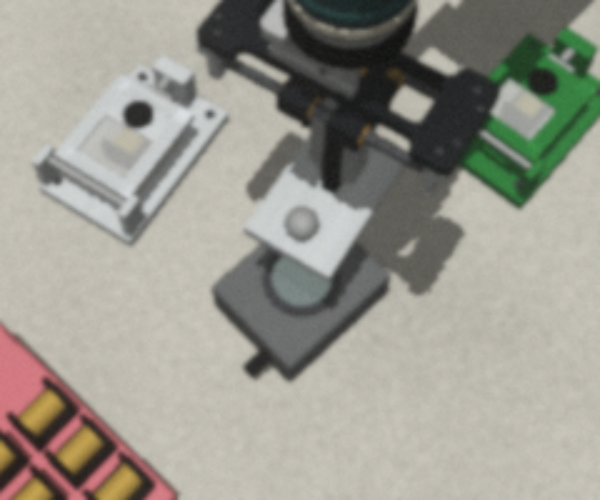

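The picture shows the ball seated in its pocket at (302,222), the tray level over the gauge and both covers shut. All measurements agree with the target, so I'm handing in.

```bash
python3 -c "
from bench import robot
print(robot.close_job())"
```

```text
the job is handed in; nothing more can be done
None
```

The job is handed in, with no verdict returned: both covers are snapped shut, and the tray is held level and still about 8 cm above the glass, with the ball in its pocket within a few millimetres of the window centre.

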